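# Clip the check weight onto the load beam's ring

### The job

Hang the check weight on the ring of the sprung load beam: take it by the tab on top of its snap hook and press the hook, mouth down, over the front of the ring until the ring pushes the spring gate open and the gate snaps shut behind it. Before letting go, tug the hook gently upward so that the beam lifts a little above its unloaded level, to prove the gate holds, then let the weight down and leave it hanging still and free on the ring. Never drive the beam against its lower or upper stop pin, and leave the other things on the bench where they are.

Things in the scene. Friction and masses are not known exactly. Their poses are not given: they have to be found in the camera images.
- hanger: the loose check weight with its snap hook, about 0.45 kg (hidden 0.7 to 1.3 times), standing upright on the bench. Origin: centre of its underside, z up. Steel cylinder 48 mm across, 38 mm high; from its top an 8 mm dark rod cranks to x = -15 mm (by z = 56 mm), runs up as the spine and bends over as the hook in the own x-z plane, spine on -x, nose on +x. 170 mm high in all
- hook_nose (a point): lower end of the hook's nose, at hanger (15, 0, 96) mm. The hook is an 8 mm rod; its arch has 15 mm radius (centre line) about hanger (0, 0, 126) mm, inside width between spine and nose 22 mm
- hook_mouth (a point): space below the hook's mouth and above the weight, at hanger (0, 0, 73) mm. The mouth looks down at the weight, so the ring's bar must first come in here level from the hanger's +x side, under the nose (bar's centre at hanger z = 60 to 86 mm); the hook is then pressed straight down over it
- grip_tab (a point): middle of the grip tab on top of the hook, at hanger (0, 0, 155) mm: a flat upright tab 24 mm (x) by 12 mm (y) by 31 mm high (hanger z = 139 to 170 mm), to be pinched across its 12 mm, along the hanger's y
- hook_seat (a point): where the centre of the ring's bar lies when the hook hangs on it, at hanger (0, 0, 133) mm, under the arch
- gate (a joint): spring gate of the hook, rad: 0 shut, up to 1.15 open. 6 mm rod hinged on the spine at hanger (-15, 0, 90) mm; shut, it slants up to the nose, end at hanger (12, 0, 100) mm. Opens only inward and up, at about 6 to 9 N of press on the hook; springs shut under the bar once the bar's centre is above about hanger z = 118 mm. Pulling the hook up keeps it shut
- stand: grey stand fixed to the bench, place and yaw vary. Origin: centre of its base's underside (150 x 110 x 12 mm). Two upright cheek plates, 262 mm high, 40 mm wide over both, hold the beam's pivot straight above the origin at z = 235 mm. The beam points along the stand's -x. Two pins through the cheeks 45 mm in front of the pivot, below and above the beam, are its stops
- beam (a joint): angle of the load beam, rad; about 0 unloaded, positive = ring end down. Its spring (4.7 N m/rad) yields about 5 mm at the ring per newton: the ring sinks some 25 to 38 mm while the gate is pressed and 14 to 28 mm under the hanging weight. Lower stop at 0.30 (45 mm down), upper stop at -0.12 (18 mm up)
- ring_front (a point): centre of the ring's bar at its front, 150 mm from the pivot along the stand's -x, z = 235 mm unloaded; axes are the beam's (x towards the pivot). Hang the hook here, nose down through the ring's hole and spine in front, hanger's +x along the stand's +x
- ring_centre (a point): centre of the ring, 22 mm behind ring_front: a closed round steel ring lying flat in the beam's x-y plane, bar 8 mm thick, hole 36 mm across
- weight_1: bystander: brass check weight with a knob, 48 mm across, 50 mm high, origin at the centre of its underside
- moisture_tin: bystander: lidded tin 68 mm across, 45 mm high, origin at the centre of its underside
- beaker: bystander: beaker 66 mm across, 85 mm high, origin at the centre of its underside
- mortar_cube_4: bystander: grey mortar cube of 50 mm, origin at the centre of its underside
Things that resemble listed ones, but are neither listed nor needed, are in the scene too. Of the things like the hanger, leave any that is purple or yellow; of the rest the larger one is meant.

How it is judged:
On the way, in this order (a step that is already met when the one before it is completed fails the run):
1. the ring pushes the gate open (value of joint gate above 0.4 rad and contact force between hanger and stand above 0.5 N), for 0.02 s.
2. the gate has snapped shut with the ring inside the hook (value of joint gate below 0.12 rad and z of ring_front in the frame of hanger between 0.096 and 0.14 m and x of ring_front in the frame of hanger between -0.015 and 0.015 m), for 0.2 s.
3. the hook is tugged up: the beam is lifted at least 4 mm above level at the ring by the shut gate (value of joint beam below -0.027 rad and value of joint gate below 0.12 rad and contact force between hanger and stand above 0.5 N), for 0.1 s.
At the end, for the whole second after the job is handed in: the check weight hangs free from the front of the ring (hook seat within 15 mm of ring_front), gate shut (below 0.12 rad), underside more than 30 mm above the bench, within 0.3 rad of upright, slower than 50 mm/s, the beam sunk under its load (above 0.05 rad) (value of joint gate below 0.12 rad and value of joint beam above 0.05 rad and distance between hook_seat and ring_front below 0.015 m and height (world z) of hanger above 0.03 m and angle between hanger's own z axis and vertical below 0.3 rad and linear speed of hanger below 0.05 m/s and contact force between hanger and stand above 1 N); the robot touches nothing.
It fails at once if the beam is driven onto its lower stop (value of joint beam above 0.29 rad).
It fails at once if the beam is pulled onto its upper stop (value of joint beam below -0.112 rad).
It fails at once if a bystander is moved more than 30 mm (distance of any of weight_1, moisture_tin, beaker, mortar_cube_4 from where it was at the start of the episode above 0.03 m).
It also fails if it takes over 69 s, if anything falls off the work surface, if the arm or the gripper's body presses on something with over 40 N, if the wrist force passes 120 N, or if a joint passes its speed limit or range.

### The arm

A 7-joint arm with a two-finger parallel gripper is mounted at the origin on a cart in front of the work surface, level with it; the furniture and walls round the work are solid. World frame = base frame: x ahead of the robot, y to its left, z up, the work surface at z = 0. Lengths are in m, angles in rad, forces in N, time in s.
With the tool pointing down it reaches from about 0.425 to 0.875 m from the base axis. Payload 4.7 kg.
Tool frame: the origin (TCP) lies midway between the tips of the shut fingers; the grasp point (between the pads) lies 19 mm behind it; z points along the fingers, y is the direction in which the jaws open and shut (so a half turn about z gives the same grasp; the last joint's range is limited). The gripper opens to 87 mm and grips with 3 to 60 N. Pads are 19 mm wide; open, the fingers measure 117 mm over their backs; the gripper's body (75 mm by 190 mm) begins 51 mm behind the grasp point.
Start: joints at [1.252, 0.321, -0.07, 1.45, 0.023, 1.371, -0.057], TCP at [0.212, -0.614, 0.223] pointing down, gripper open.
Joint ranges: [-2.86, 2.86], [-0.3, 2.09], [-1.38, 1.24], [0.06, 2.45], [-1.56, 4.7], [0.09, 2.05], [-2.69, 2.69]. Speed limits (rad/s): [2.57, 2.57, 3.14, 3.14, 3.14, 3.14, 3.14].

### API

Orientations are given as a rotation vector (axis times angle).
In Python, from bench import * gives the robot as it stands.
- The arm moves only by the tool move_arm, never from a script. Its arguments are lists of equal length, an entry for each row: "jaw": the closure in counts, from 0 (fully open) to 255 (shut); "slide": the shift along the tool's x, y, z in cm, a list of three; "dr": the turn, a rotation vector about the tool's x, y, z in degrees, a list of three. A call has 1 to 5 rows; each row shifts and turns the commanded pose from where the row before left it, along the tool's axes as they then stand; what a row does not reach is not made up. A row lasts 1/10 s, in which the tool goes at most 50 mm and 8.59 degrees, less where a joint would pass 70% of its speed; a pose out of reach is approached as far as the arm can. A call with a gripper value outside its range is refused whole. The fingers move at their own pace and stop on an object; "force" is the grip in N (left out, the last holds). Time passes only in rows, so rows that do not move let the fingers close. It gives the time, the measured TCP pose, the force and the opening at its end, in the units of the state.
- get_state(): the state, without advancing time (a new reading comes with each control period).
- get_image(name): name is "scene" or "top"; returns (picture, depth): 480x640x3 uint8, red, green, blue; 480x640 float32, m along the optical axis (not along the pixel's ray), 0 where there is no reading.
- camera_params(name): a dict with "K" (3x3 intrinsics, pixels), "k1" (the pictures are not rectified: a ray, as slopes to the right and down, at radius r is drawn at 1 + k1 r^2 times it, then the intrinsics apply), "extrinsics" (4x4, takes a point from camera to world coordinates). Camera axes: x right, y up, looking along -z (the intrinsics and any distortion apply to the point x, -y, -z); pixel columns grow to the right and rows downward; lengths in m; the calibration is good to about 2 mm. A picture is of the moment at which its call begins. camera_params takes no time and is no camera call.
- close_job(): hands the job in, once; it reports no verdict.
Trained networks look in the newest picture that a camera, given by its name, has taken for a name from the list of things; names that differ only in an ending like _2 or _b are one class to them, and where a whole thing is asked for, a point or a joint stands for the part that bears it (a point fixed in the world has none). Each returns a list of dicts, best first, with "score" (0 to 1); they miss things now and then, are a little off and sometimes report something else, mostly with a low value. They report only what shows in the picture. A call takes as long as a camera call. They do not tell look-alikes from the thing itself.
- regions_of(camera, query): "mask" (480x640 bool, what is visible of it) and "xy" ([column, row] in pixels, amid what is visible of it).
The state is a dict: "time": time; "joint_positions": joint angles; "qd": joint speeds; "joint_torque": joint torques, N m; "position": TCP position; "tool_rot": TCP orientation; "ft_force": force on the tool from outside, world axes, zero at the start; "torque": the same for the moment, N m; "grip_width": opening from 0.0 (shut) to 1.0 (fully open).
Only numpy, scipy, OpenCV 4.12 (cv2) and the standard library are available. Lean on these libraries where they do the work, as an engineer would, in place of code of your own. Each camera call takes 0.05 s, during which the arm holds its last target.

## Working session

There is one attempt and no reset: what is moved stays moved. The work goes in short steps, Python scripts to look and compute and a tool call to move; the robot and the scene stay as the last step left them, time stands still between calls to the robot, and variables do not carry over. Pictures are saved under pics/ and viewed, and the job is handed in when it is done.

Besides the shell and the picture viewer there is one more tool, called by a JSON object that holds its "op" and its "data". move_arm: Moves the arm, as the interface text tells. Its arguments: {"type":"object","properties":{"jaw":{"type":"array","items":{"type":"number"}},"slide":{"type":"array","items":{"type":"array","items":{"type":"number"}}},"dr":{"type":"array","items":{"type":"array","items":{"type":"number"}}},"force":{"type":"number"}},"required":["jaw","slide","dr"]}

```bash
mkdir -p pics; ls; python3 - <<'E'
from bench import *
import cv2,numpy as np
s=get_state();print(s)
for n in("scene","top"):
    p,d=get_image(n);cv2.imwrite(f"pics/{n}0.png",p[:,:,::-1]);np.save(f"{n}_d.npy",d);np.save(f"{n}_p.npy",p)
    print(n,camera_params(n))
E
```

```text
pics
{'time': 0.0, 'joint_positions': array([ 1.25206805,  0.32185903, -0.07007814,  1.45169487,  0.02258806,
        1.3707979 , -0.05689873]), 'qd': array([ 0.00122212, -0.00138649,  0.00039314,  0.00127964,  0.00163203,
        0.00015652, -0.00059446]), 'joint_torque': array([ 1.64486075e-03, -4.91289139e+01, -4.02944684e-01, -3.12528348e+01,
       -6.38852036e-02,  4.38462419e-02,  1.42728791e-04]), 'position': array([ 0.212134  , -0.61381109,  0.22142809]), 'tool_rot': array([-3.09628405e+00, -5.20112888e-01,  6.50931478e-04]), 'ft_force': array([-0.52292018, -0.02918442,  0.79429479]), 'torque': array([-0.03692369, -0.02472261,  0.00814016]), 'grip_width': 1.0009488825034165}
scene {'K': array([[586.7062814 ,   0.        , 314.02840334],
       [  0.        , 586.7062814 , 237.13723657],
       [  0.        ,   0.        ,   1.        ]]), 'k1': 0.027753594993251456, 'extrinsics': array([[-0.5892416 ,  0.48472109, -0.6464053 , -0.31860606],
       [-0.80774524, -0.33510246,  0.48502986,  0.68116776],
       [ 0.01849219,  0.80793057,  0.58898746,  0.91290067],
       [ 0.        ,  0.        ,  0.        ,  1.        ]])}
top {'K': array([[498.36723366,   0.        , 321.60837938],
       [  0.        , 498.36723366, 240.26197581],
       [  0.        ,   0.        ,   1.        ]]), 'k1': 0.021151562773557165, 'extrinsics': array([[-0.00632762,  0.99805736, -0.06197959,  0.46568631],
       [-0.99997803, -0.00619307,  0.00236279,  0.02495165],
       [ 0.00197435,  0.06199318,  0.99807462,  1.28559477],
       [ 0.        ,  0.        ,  0.        ,  1.        ]])}
```

View pics/scene0.png

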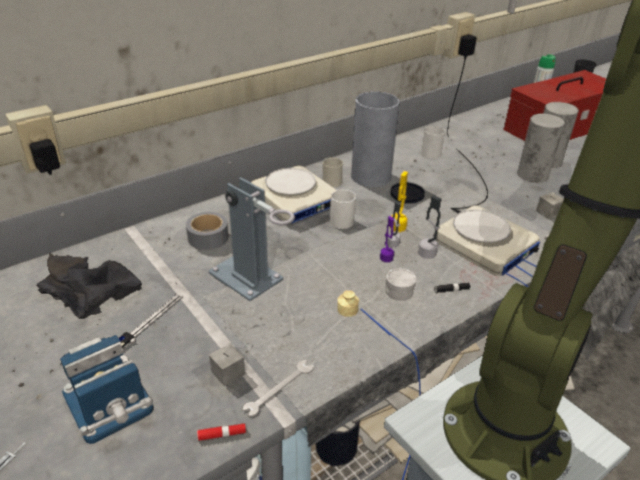

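View pics/top0.png

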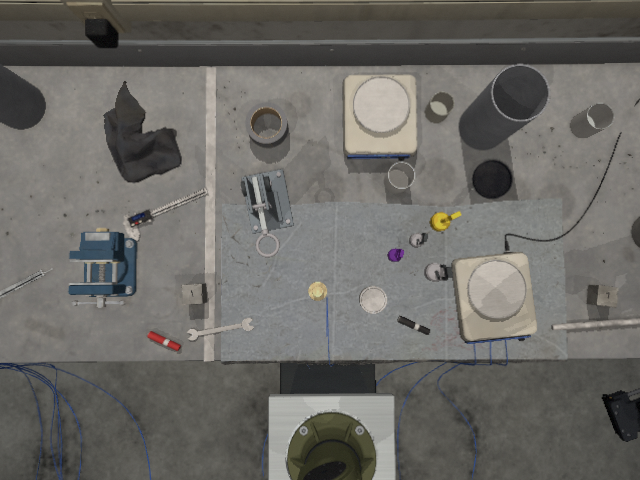

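```bash
cat > h.py <<'E'
import numpy as np,cv2
from bench import *
def rays(n,uv):
    c=camera_params(n);K=c["K"];uv=np.asarray(uv,float).reshape(-1,2)
    q=cv2.undistortPoints(uv.reshape(-1,1,2),K,np.array([c["k1"],0,0,0,0.])).reshape(-1,2)
    return q
def w(n,uv,d):
    q=rays(n,uv);d=np.asarray(d).reshape(-1,1)
    pc=np.hstack([q[:,:1]*d,-q[:,1:]*d,-d]);E=camera_params(n)["extrinsics"]
    return pc@E[:3,:3].T+E[:3,3]
def onz(n,uv,z):
    E=camera_params(n)["extrinsics"];p=w(n,uv,np.ones(len(np.reshape(uv,(-1,2)))));o=E[:3,3]
    t=(z-o[2])/(p[:,2]-o[2]);return o+(p-o)*t[:,None]
def pix(n,P):
    c=camera_params(n);E=c["extrinsics"];pc=(np.atleast_2d(P)-E[:3,3])@E[:3,:3]
    q=np.c_[pc[:,0],-pc[:,1]]/-pc[:,2:];r2=(q**2).sum(1,keepdims=True);q=q*(1+c["k1"]*r2)
    return q@c["K"][:2,:2].T+c["K"][:2,2]
E
python3 - <<'E'
from h import *
for n in("scene","top"):
    p=np.load(n+"_p.npy")[:,:,::-1]
    a=p[150:290,220:480] if n=="scene" else p[160:310,230:470]
    cv2.imwrite(f"pics/{n}0c.png",cv2.resize(a,None,fx=3,fy=3,interpolation=cv2.INTER_CUBIC))
for q in("hanger","stand","grip_tab","ring_front","hook_nose","weight_1","moisture_tin","beaker","mortar_cube_4"):
  for n in("scene","top"):
    d=np.load(n+"_d.npy")
    for r in regions_of(n,q):
        m=r["mask"];v,u=np.nonzero(m&(d>0));P=w(n,np.c_[u,v],d[v,u])
        print(q,n,round(r["score"],2),np.round(r["xy"]),m.sum(),np.median(P,0).round(3),P.min(0).round(3),P.max(0).round(3))
print(get_state()["time"])
E
```

```text
hanger scene 0.83 [396. 237.] 266 [ 0.532 -0.217  0.029] [ 0.49  -0.332 -0.001] [ 0.649 -0.159  0.131]
hanger scene 0.7 [431. 244.] 590 [ 0.452 -0.259  0.038] [ 0.433 -0.472 -0.002] [ 0.611 -0.239  0.172]
hanger scene 0.63 [399. 210.] 435 [ 0.581 -0.279  0.07 ] [ 0.496 -0.498 -0.002] [ 0.803 -0.167  0.172]
hanger scene 0.53 [390. 245.] 377 [ 0.501 -0.163  0.027] [ 0.483 -0.269 -0.003] [ 0.618 -0.146  0.129]
hanger scene 0.43 [397. 286.] 859 [ 0.384 -0.096  0.042] [ 0.356 -0.184 -0.003] [ 0.452 -0.069  0.051]
hanger top 0.92 [442. 217.] 405 [ 0.587 -0.273  0.036] [ 0.566 -0.331 -0.004] [ 0.617 -0.255  0.173]
hanger top 0.64 [438. 274.] 369 [ 0.462 -0.259  0.039] [ 0.442 -0.282  0.013] [ 0.482 -0.238  0.174]
hanger top 0.59 [419. 238.] 217 [ 0.541 -0.216  0.029] [ 0.526 -0.25  -0.   ] [ 0.558 -0.201  0.132]
hanger top 0.59 [394. 254.] 187 [ 0.505 -0.16   0.028] [ 0.49  -0.187 -0.004] [ 0.524 -0.146  0.131]
stand scene 0.83 [245. 243.] 5131 [0.61  0.172 0.116] [ 0.492 -0.05  -0.003] [1.007 0.229 0.265]
stand scene 0.21 [352. 304.] 480 [0.404 0.041 0.031] [ 0.387 -0.016 -0.002] [0.465 0.
[... 2099 characters left out ...]
 289 [0.417 0.034 0.033] [ 0.392  0.012 -0.   ] [0.439 0.057 0.056]
moisture_tin scene 0.86 [398. 286.] 773 [ 0.383 -0.095  0.042] [ 0.356 -0.173  0.001] [ 0.452 -0.069  0.051]
moisture_tin top 0.85 [373. 300.] 642 [ 0.396 -0.102  0.043] [ 0.359 -0.143 -0.003] [ 0.428 -0.07   0.05 ]
moisture_tin top 0.26 [398. 179.] 769 [ 0.703 -0.176  0.019] [ 0.664 -0.22  -0.007] [ 0.75  -0.139  0.09 ]
beaker scene 0.76 [344. 207.] 875 [ 0.68  -0.164  0.056] [ 0.657 -0.21  -0.001] [ 0.733 -0.138  0.09 ]
beaker top 0.72 [399. 177.] 769 [ 0.703 -0.176  0.018] [ 0.664 -0.217 -0.006] [ 0.74  -0.138  0.09 ]
mortar_cube_4 top 0.72 [193. 294.] 496 [0.412 0.338 0.049] [ 0.382  0.316 -0.005] [0.438 0.38  0.056]
1.0
```

View pics/scene0c.png

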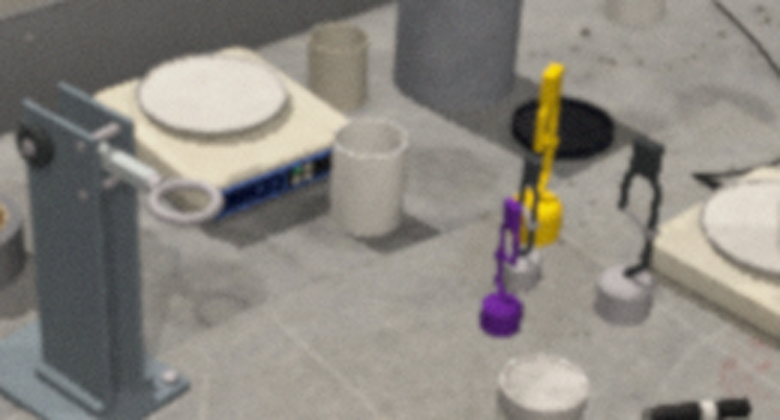

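View pics/top0c.png

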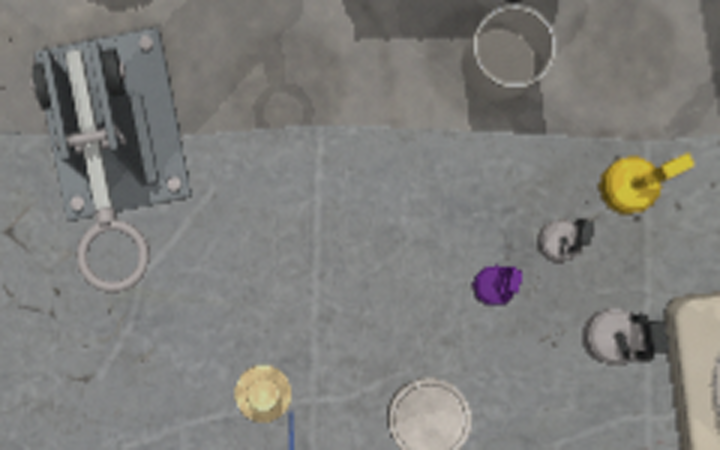

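```bash
python3 - <<'E'
from h import *
pts={}
for n in("scene","top"):
    d=np.load(n+"_d.npy");v,u=np.nonzero(d>0);P=w(n,np.c_[u,v],d[v,u]);pts[n]=P
    m=(np.hypot(P[:,0]-.462,P[:,1]+.262)<.04)&(P[:,2]>.01)
    Q=P[m]
    print(n,m.sum())
    cyl=Q[(Q[:,2]<.042)&(Q[:,2]>.01)];top=Q[(Q[:,2]<.042)&(Q[:,2]>.034)]
    print(" cyl",cyl.min(0),cyl.max(0),"topmean",top.mean(0),len(top))
    # circle fit of side pts
    for lo,hi in((.045,.06),(.06,.09),(.09,.105),(.105,.12),(.12,.138),(.142,.168),(.168,.18)):
        q=Q[(Q[:,2]>lo)&(Q[:,2]<hi)]
        if len(q)<3: print(lo,len(q));continue
        c=q.mean(0);U,S,V=np.linalg.svd(q[:,:2]-c[:2]);a=np.degrees(np.arctan2(V[0,1],V[0,0]))
        print(" z",lo,hi,len(q),c.round(4),"ang",round(a,1),(S/np.sqrt(len(q))).round(4))
    # ring
    q=P[(np.hypot(P[:,0]-.52,P[:,1]-.14)<.04)&(P[:,2]>.20)&(P[:,2]<.26)]
    print(" ring",len(q),q.mean(0),q[:,2].min(),q[:,2].max())
    from scipy.optimize import least_squares
    r=least_squares(lambda x:np.hypot(q[:,0]-x[0],q[:,1]-x[1])-.022,[.52,.14],loss="soft_l1",f_scale=.003);print(" ringfit",r.x,np.median(q[:,2]))
    # beam points z .22-.25 between pivot and ring
    b=P[(P[:,2]>.215)&(P[:,2]<.25)&(P[:,0]>.545)&(P[:,0]<.64)&(abs(P[:,1]-.16)<.05)]
    print(" beam",len(b), b.mean(0))
    c=P[(P[:,2]>.2525)&(P[:,2]<.27)&(abs(P[:,0]-.65)<.1)&(abs(P[:,1]-.17)<.08)]
    print(" cheek tops",len(c),c.mean(0),c.min(0),c.max(0))
    bp=P[(P[:,2]>.006)&(P[:,2]<.018)&(abs(P[:,0]-.65)<.13)&(abs(P[:,1]-.17)<.13)]
    rr=cv2.minAreaRect((bp[:,:2]*1000).astype(np.float32));print(" base",rr)
E
```

```text
scene 609
 cyl [ 0.43349491 -0.28253992  0.01012421] [ 0.48514479 -0.23891559  0.04199097] topmean [ 0.45644213 -0.26002383  0.03707746] 118
 z 0.045 0.06 20 [ 0.4519 -0.2637  0.0508] ang -168.0 [0.005 0.002]
 z 0.06 0.09 35 [ 0.4439 -0.2652  0.074 ] ang 80.6 [0.0029 0.0023]
 z 0.09 0.105 49 [ 0.4533 -0.2629  0.098 ] ang -173.6 [0.0119 0.0029]
 z 0.105 0.12 32 [ 0.4564 -0.2627  0.1119] ang -172.0 [0.0151 0.0028]
 z 0.12 0.138 44 [ 0.4577 -0.2615  0.1291] ang -170.5 [0.0144 0.0029]
 z 0.142 0.168 101 [ 0.4569 -0.2606  0.1549] ang -162.5 [0.0077 0.0032]
 z 0.168 0.18 32 [ 0.4589 -0.263   0.1698] ang -179.2 [0.0081 0.0042]
 ring 258 [0.5235338  0.13918187 0.23728562] 0.22838971642623906 0.2454444692335852
 ringfit [0.51968298 0.13813444] 0.23752034345165718
 beam 590 [0.60131524 0.16297449 0.23632742]
 cheek tops 304 [0.62120829 0.15901198 0.25806682] [0.58446329 0.13174919 0.25250591] [0.6674572  0.19406464 0.26466848]
 base ((628.2057495117188, 171.8578338623047), (252.60719299316406, 215.3925018310547), 89.92544555664062)
top 421
 cyl [ 0.43928044 -0.28192149  0.01045109] [ 0.4848111
[... 275 characters left out ...]
6 0.0024]
 z 0.105 0.12 11 [ 0.463  -0.2591  0.1141] ang -170.9 [0.0148 0.0009]
 z 0.12 0.138 19 [ 0.4601 -0.2613  0.1296] ang -172.5 [0.0152 0.0019]
 z 0.142 0.168 46 [ 0.4622 -0.2585  0.1586] ang -175.3 [0.007  0.0028]
 z 0.168 0.18 41 [ 0.4621 -0.2624  0.1702] ang -170.3 [0.0068 0.0034]
 ring 289 [0.5260797  0.13794091 0.23800955] 0.2306414251695177 0.24515786498991687
 ringfit [0.52301068 0.13737707] 0.2381540300391889
 beam 378 [0.59979632 0.15367611 0.23908704]
 cheek tops 289 [0.62475251 0.15670834 0.25944242] [0.58679322 0.13133202 0.2525791 ] [0.66837642 0.19008903 0.26637894]
 base ((649.6251220703125, 168.05763244628906), (254.43099975585938, 257.4851989746094), 89.62688446044922)
```

```bash
python3 - <<'E'
from h import *
from scipy.optimize import least_squares
n="top";d=np.load("top_d.npy");p=np.load("top_p.npy")
# base corners crude by stand mask
r=regions_of("top","stand")[0];m=r["mask"]
v,u=np.nonzero(m&(d>0));P=w(n,np.c_[u,v],d[v,u])
b=P[(P[:,2]>.006)&(P[:,2]<.02)]
h=cv2.convexHull((b[:,:2]*1000).astype(np.float32));print(len(b),cv2.minAreaRect(h))
# joint fit for yaw and origin: base inside rect + ring centre
for nn in("scene","top"):
    d=np.load(nn+"_d.npy");v,u=np.nonzero(d>0);P=w(nn,np.c_[u,v],d[v,u])
    c=P[(P[:,2]>.03)&(P[:,2]<.2)&(P[:,0]>.55)&(P[:,0]<.72)&(abs(P[:,1]-.16)<.06)]
    a=np.arange(-5,25,.5);best=[]
    for t in a:
        y=-np.sin(np.radians(t))*c[:,0]+np.cos(np.radians(t))*c[:,1]
        hh=np.histogram(y,np.arange(y.min(),y.max()+.0015,.0015))[0];best.append((hh**2).sum())
    i=np.argmax(best);t=np.radians(a[i]);y=-np.sin(t)*c[:,0]+np.cos(t)*c[:,1];hh,e=np.histogram(y,np.arange(y.min(),y.max()+.0015,.0015))
    j=np.argsort(hh)[-4:];print(nn,len(c),"yaw",a[i],"sideplane y'",e[j],hh[j],"ring y'",-np.sin(t)*.5215+np.cos(t)*.1378)
# beam midline in top
d=np.load("top_d.npy");v,u=np.nonzero(d>0);P=w("top",np.c_[u,v],d[v,u])
q=P[(P[:,2]>.228)&(P[:,2]<.25)&(P[:,0]>.548)&(P[:,0]<.585)&(abs(P[:,1]-.15)<.03)]
for lo in np.arange(.545,.71,.008):
    q=P[(P[:,2]>.22)&(P[:,2]<.247)&(abs(P[:,0]-lo)<.004)&(abs(P[:,1]-.16)<.05)]
    if len(q)>2: print(round(lo,3),len(q),q.mean(0).round(4),q[:,1].min().round(3),q[:,1].max().round(3))
E
```

```text
1181 ((613.5913696289062, 156.62168884277344), (218.1190948486328, 112.19380950927734), 10.85930347442627)
scene 2144 yaw 12.5 sideplane y' [0.00211294 0.03511294 0.03811294 0.03661294] [209 257 456 513] ring y' 0.021660331112406173
top 236 yaw 11.0 sideplane y' [0.03784724 0.01384724 0.04834724 0.01534724] [ 11  18  48 110] ring y' 0.03576133479021999
0.545 38 [0.545  0.1386 0.2391] 0.123 0.15
0.553 25 [0.5532 0.1424 0.2401] 0.136 0.15
0.561 21 [0.5608 0.1448 0.2409] 0.139 0.15
0.569 25 [0.5687 0.1464 0.2402] 0.14 0.152
0.577 26 [0.5772 0.1476 0.241 ] 0.142 0.154
0.585 27 [0.5857 0.1524 0.239 ] 0.143 0.169
0.593 28 [0.5927 0.1497 0.2391] 0.131 0.165
0.601 19 [0.599  0.1495 0.2372] 0.132 0.167
0.609 19 [0.6104 0.1584 0.2404] 0.149 0.169
0.617 31 [0.6176 0.156  0.2401] 0.135 0.171
0.625 38 [0.6257 0.1633 0.2391] 0.137 0.188
0.633 43 [0.633  0.1612 0.2395] 0.132 0.192
0.641 50 [0.6407 0.156  0.2408] 0.13 0.195
0.649 35 [0.6494 0.1593 0.2399] 0.129 0.189
0.657 38 [0.6568 0.1607 0.2397] 0.13 0.191
0.665 29 [0.6637 0.154  0.2413] 0.134 0.179
```

```bash
cat >> h.py <<'E'
from scipy.spatial.transform import Rotation as R
def plan(p,yaw=None,show=True):
    s=get_state();Rt=R.from_rotvec(s["tool_rot"]);M=Rt.as_matrix()
    y=np.degrees(np.arctan2(M[1,0],M[0,0]))
    print("t",round(s["time"],2),"pos",s["position"].round(4),"yaw",y.round(2),"F",s["ft_force"].round(2),"grip",round(s["grip_width"],3))
    print("axis z",M[:,2].round(4))
    dp=np.asarray(p)-s["position"]
    print("slide cm",(M.T@dp*100).round(2))
    if yaw is not None:
        c,sn=np.cos(np.radians(yaw)),np.sin(np.radians(yaw))
        T=np.array([[c,sn,0],[sn,-c,0],[0,0,-1]])
        print("dr deg",np.degrees((Rt.inv()*R.from_matrix(T)).as_rotvec()).round(2))
        print("slide cm after turn",(T.T@dp*100).round(2))
E
python3 -c "
from h import *
plan([.461,-.2615,.225],8.2)"
```

```text
t 1.05 pos [ 0.2123 -0.6144  0.2226] yaw 19.07 F [ 0.23  0.11 -0.44] grip 1.002
axis z [-0.e+00 -1.e-04 -1.e+00]
slide cm [ 35.03 -25.23  -0.24]
dr deg [1.000e-02 0.000e+00 1.087e+01]
slide cm after turn [ 29.65 -31.38  -0.24]
```

{"op": "move_arm", "data": {"jaw": [0,0,0,0,0], "slide": [[0,0,0],[0,0,0],[3,-3.1,0],[3,-3.1,0],[3,-3.1,0]], "dr": [[0,0,5.4],[0,0,5.5],[0,0,0],[0,0,0],[0,0,0]], "force": 40}}

```text
time: 1.55
position: [0.2888, -0.5084, 0.2225]
tool_rot: [3.134, 0.222, 0.0]
ft_force: [1.5, 0.2, 0.0]
grip_width: 0.998
```

{"op": "move_arm", "data": {"jaw": [0,0,0,0,0], "slide": [[3,-3.1,0],[3,-3.1,0],[3,-3.1,0],[3,-3.1,0],[3,-3.1,0]], "dr": [[0,0,0],[0,0,0],[0,0,0],[0,0,0],[0,0,0]]}}

```text
time: 2.05
position: [0.4155, -0.3333, 0.2229]
tool_rot: [3.133, 0.224, 0.001]
ft_force: [0.7, -0.2, 0.3]
grip_width: 1.002
```

```bash
python3 -c "
from h import *
plan([.461,-.2615,.225],8.2)"
```

```text
t 2.05 pos [ 0.4155 -0.3333  0.2229] yaw 8.16 F [ 0.7  -0.2   0.28] grip 1.002
axis z [ 5.e-04 -8.e-04 -1.e+00]
slide cm [ 5.52 -6.46 -0.21]
dr deg [ 0.05 -0.02 -0.04]
slide cm after turn [ 5.53 -6.46 -0.21]
```

{"op": "move_arm", "data": {"jaw": [0,0,0,0], "slide": [[2.8,-3.2,0],[2.8,-3.3,0],[0,0,0],[0,0,0]], "dr": [[0,0,0],[0,0,0],[0,0,0],[0,0,0]]}}

```text
time: 2.45
position: [0.4614, -0.2615, 0.2228]
tool_rot: [3.133, 0.228, 0.0]
ft_force: [-0.9, -0.4, -0.1]
grip_width: 1.002
```

```bash
python3 - <<'E'
from h import *
plan([.461,-.2615,.143],8.2)
for n in("scene","top"):
    p,d=get_image(n);np.save(f"{n}_d.npy",d);np.save(f"{n}_p.npy",p)
    c=p[170:270,380:500] if n=="scene" else p[200:320,380:500]
    cv2.imwrite(f"pics/{n}1.png",cv2.resize(c[:,:,::-1],None,fx=5,fy=5,interpolation=cv2.INTER_CUBIC))
    v,u=np.nonzero(d>0);P=w(n,np.c_[u,v],d[v,u])
    Q=P[(np.hypot(P[:,0]-.462,P[:,1]+.262)<.035)]
    for lo,hi in((.095,.138),(.142,.168),(.166,.18)):
        q=Q[(Q[:,2]>lo)&(Q[:,2]<hi)]
        if len(q): print(n,lo,len(q),q.mean(0),q.min(0),q.max(0))
E
```

```text
t 2.45 pos [ 0.4614 -0.2615  0.2228] yaw 8.34 F [-0.94 -0.43 -0.07] grip 1.002
axis z [ 1.e-04 -7.e-04 -1.e+00]
slide cm [-0.04 -0.01  7.98]
dr deg [0.04 0.   0.14]
slide cm after turn [-0.04 -0.01  7.98]
scene 0.095 114 [ 0.45761081 -0.26289787  0.1147612 ] [ 0.43891935 -0.27040009  0.09501946] [ 0.47926742 -0.25566517  0.13764895]
scene 0.142 103 [ 0.4568822  -0.26038494  0.15547985] [ 0.44443036 -0.27267865  0.14208593] [ 0.4728326  -0.25224115  0.16792529]
scene 0.166 41 [ 0.45876574 -0.26232124  0.16946559] [ 0.4466516  -0.2716024   0.16606663] [ 0.47161171 -0.25603925  0.17370497]
```

View pics/scene1.png

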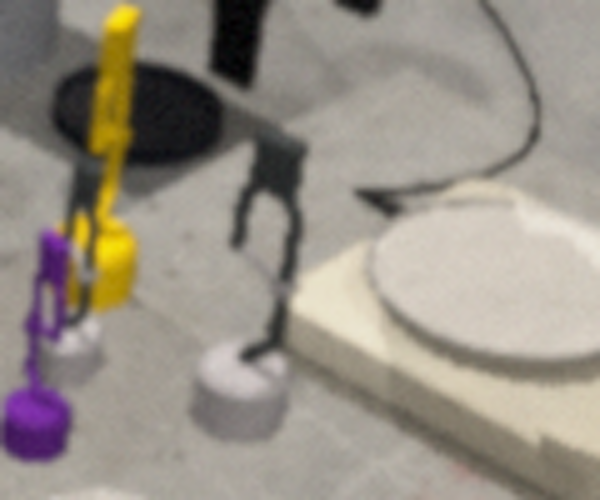

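View pics/top1.png

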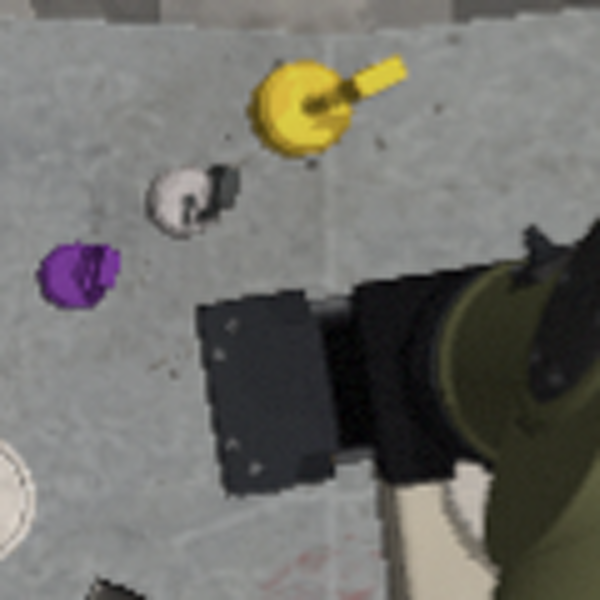

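{"op": "move_arm", "data": {"jaw": [0,0,0,0,0], "slide": [[0,0,2],[0,0,2],[0,0,2],[0,0,2],[0,0,0]], "dr": [[0,0,0],[0,0,0],[0,0,0],[0,0,0],[0,0,0]]}}

```text
time: 3.05
position: [0.4579, -0.2632, 0.1397]
tool_rot: [-3.131, -0.219, 0.008]
ft_force: [-0.1, 1.0, 0.1]
grip_width: 1.0
```

{"op": "move_arm", "data": {"jaw": [120,200,255,255,255], "slide": [[0,0,0],[0,0,0],[0,0,0],[0,0,0],[0,0,0]], "dr": [[0,0,0],[0,0,0],[0,0,0],[0,0,0],[0,0,0]], "force": 40}}

```text
time: 3.55
position: [0.4611, -0.2626, 0.1431]
tool_rot: [3.133, 0.224, 0.001]
ft_force: [-0.6, 0.4, -0.2]
grip_width: 0.629
```

{"op": "move_arm", "data": {"jaw": [255,255,255,255,255], "slide": [[0,0,0],[0,0,0],[0,0,0],[0,0,0],[0,0,0]], "dr": [[0,0,0],[0,0,0],[0,0,0],[0,0,0],[0,0,0]]}}

```text
time: 4.05
position: [0.4609, -0.2625, 0.1426]
tool_rot: [3.133, 0.224, -0.0]
ft_force: [0.1, -0.3, 0.7]
grip_width: 0.171
```

{"op": "move_arm", "data": {"jaw": [255,255,255,255], "slide": [[0,0,0],[0,0,0],[0,0,0],[0,0,0]], "dr": [[0,0,0],[0,0,0],[0,0,0],[0,0,0]]}}

```text
time: 4.45
position: [0.4608, -0.2624, 0.1424]
tool_rot: [-3.133, -0.224, 0.0]
ft_force: [0.5, -0.8, -0.7]
grip_width: 0.134
```

{"op": "move_arm", "data": {"jaw": [255,255,255,255,255], "slide": [[0,0,-1],[0,0,-2],[0,0,-2],[0,0,0],[0,0,0]], "dr": [[0,0,0],[0,0,0],[0,0,0],[0,0,0],[0,0,0]]}}

```text
time: 4.95
position: [0.4606, -0.2624, 0.1922]
tool_rot: [3.134, 0.224, -0.0]
ft_force: [-0.7, -0.7, -5.4]
grip_width: 0.132
```

```bash
python3 - <<'E'
from h import *
plan([.4555,.1245,.305],11.2)
n="scene"
p,d=get_image(n)
c=p[140:260,370:490]
cv2.imwrite(f"pics/{n}2.png",cv2.resize(c[:,:,::-1],None,fx=5,fy=5,interpolation=cv2.INTER_CUBIC))
E
```

```text
t 4.95 pos [ 0.4606 -0.2624  0.1922] yaw 8.17 F [-0.67 -0.72 -5.35] grip 0.132
axis z [-3.e-04 -1.e-04 -1.e+00]
slide cm [  4.99 -38.37 -11.28]
dr deg [ 0.    0.02 -3.03]
slide cm after turn [  7.01 -38.05 -11.28]
```

View pics/scene2.png

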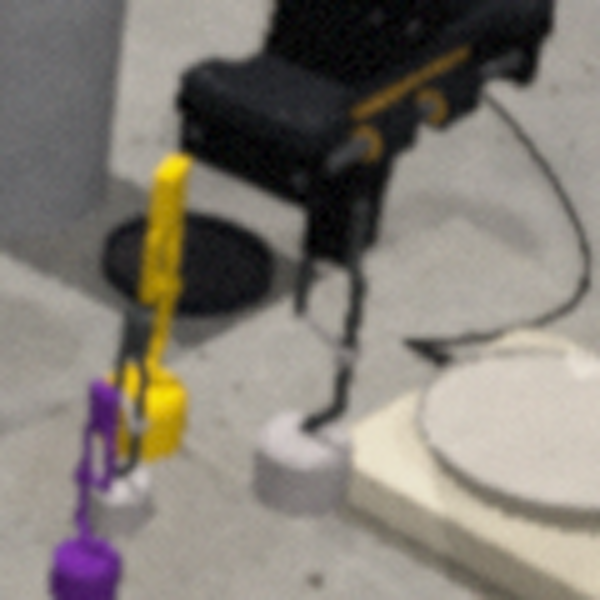

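{"op": "move_arm", "data": {"jaw": [255,255,255,255,255], "slide": [[0,0,-2],[0,0,-3],[0,0,-3],[0,0,-3.2],[0,-1,0]], "dr": [[0,0,0],[0,0,0],[0,0,-1.5],[0,0,-1.5],[0,0,0]]}}

```text
time: 5.5
position: [0.4604, -0.2546, 0.3076]
tool_rot: [3.123, 0.302, 0.008]
ft_force: [-0.9, -0.6, -4.4]
grip_width: 0.134
```

{"op": "move_arm", "data": {"jaw": [255,255,255,255,255], "slide": [[0.5,-2.5,0],[0.5,-3,0],[0.5,-3,0],[0.5,-3,0],[0.5,-3,0]], "dr": [[0,0,0],[0,0,0],[0,0,0],[0,0,0],[0,0,0]]}}

```text
time: 6.0
position: [0.4538, -0.1035, 0.3017]
tool_rot: [-3.125, -0.305, 0.006]
ft_force: [0.7, 0.8, -5.1]
grip_width: 0.133
```

{"op": "move_arm", "data": {"jaw": [255,255,255,255,255], "slide": [[0.5,-3,0],[0.5,-3,0],[0.5,-3,0],[0.5,-3,0],[0.5,-3,0]], "dr": [[0,0,0],[0,0,0],[0,0,0],[0,0,0],[0,0,0]]}}

```text
time: 6.5
position: [0.4491, 0.048, 0.3018]
tool_rot: [-3.126, -0.305, 0.006]
ft_force: [-0.1, -0.1, -4.5]
grip_width: 0.138
```

```bash
python3 - <<'E'
from h import *
plan([.4545,.1243,.305],11.2)
E
```

```text
t 6.5 pos [0.4491 0.048  0.3018] yaw 11.16 F [-0.12 -0.07 -4.46] grip 0.138
axis z [-0.0039 -0.     -1.    ]
slide cm [ 2.01 -7.38 -0.32]
dr deg [-0.04  0.22 -0.04]
slide cm after turn [ 2.01 -7.38 -0.32]
```

{"op": "move_arm", "data": {"jaw": [255,255,255,255,255], "slide": [[0.5,-2.5,0],[0.5,-2.5,0],[0.5,-1.5,0],[0.4,-0.5,0],[0,0,0]], "dr": [[0,0,0],[0,0,0],[0,0,0],[0,0,0],[0,0,0]]}}

```text
time: 7.0
position: [0.4552, 0.1192, 0.3029]
tool_rot: [3.126, 0.308, -0.004]
ft_force: [0.7, -0.2, -4.9]
grip_width: 0.131
```

{"op": "move_arm", "data": {"jaw": [255,255], "slide": [[0,0,0],[0,0,0]], "dr": [[0,0,0],[0,0,0]]}}

```text
time: 7.2
position: [0.4558, 0.1174, 0.304]
tool_rot: [3.127, 0.302, -0.002]
ft_force: [1.0, 0.7, -5.2]
grip_width: 0.14
```

```bash
python3 - <<'E'
from h import *
plan([.4545,.1243,.305],11.2)
for n in("scene","top"):
    p,d=get_image(n);np.save(f"{n}_d.npy",d);np.save(f"{n}_p.npy",p)
    c=p[160:300,220:360] if n=="scene" else p[180:320,200:340]
    cv2.imwrite(f"pics/{n}3.png",cv2.resize(c[:,:,::-1],None,fx=4,fy=4,interpolation=cv2.INTER_CUBIC))
E
```

```text
t 7.2 pos [0.4558 0.1174 0.304 ] yaw 11.04 F [ 1.01  0.75 -5.24] grip 0.14
axis z [-1.e-03 -6.e-04 -1.e+00]
slide cm [ 0.01 -0.71 -0.1 ]
dr deg [ 0.02  0.06 -0.16]
slide cm after turn [ 0.01 -0.71 -0.1 ]
```

View pics/scene3.png

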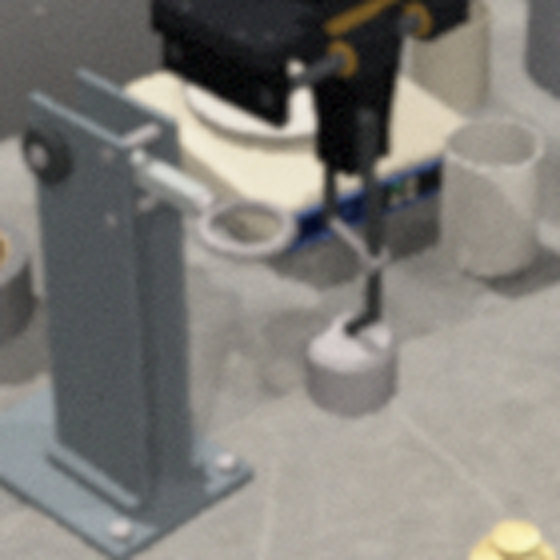

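View pics/top3.png

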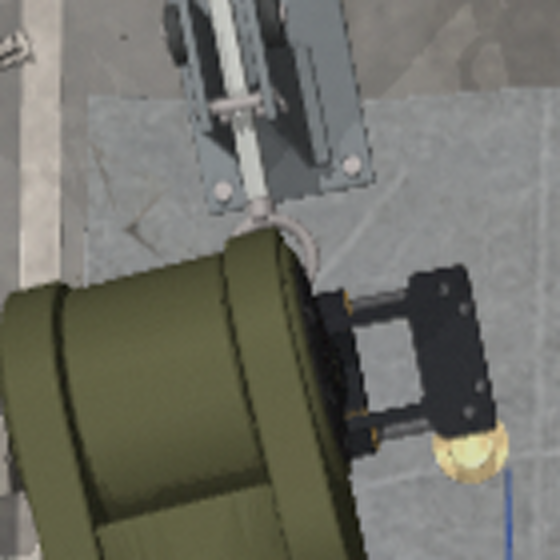

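```bash
cat >> h.py <<'E'
from scipy.optimize import least_squares
def seg(P,a,b):
    a=np.array(a);b=np.array(b);t=np.clip((P-a)@(b-a)/((b-a)@(b-a)),0,1)
    return np.linalg.norm(P-a-t[:,None]*(b-a),axis=1)
def hsdf(P):
    ds=[seg(P,(0,0,.038),(-.015,0,.056))-.004,seg(P,(-.015,0,.056),(-.015,0,.126))-.004,seg(P,(.015,0,.096),(.015,0,.126))-.004]
    th=np.linspace(0,np.pi,13)
    for i in range(12):
        ds.append(seg(P,(.015*np.cos(th[i]),0,.126+.015*np.sin(th[i])),(.015*np.cos(th[i+1]),0,.126+.015*np.sin(th[i+1])))-.004)
    ds.append(seg(P,(-.015,0,.09),(.012,0,.1))-.003)
    r=np.hypot(P[:,0],P[:,1])-.024;z=np.abs(P[:,2]-.019)-.019
    ds.append(np.where((r<0)&(z<0),np.maximum(r,z),np.hypot(np.maximum(r,0),np.maximum(z,0))))
    return np.min(np.abs(np.array(ds)),axis=0)
def fit_hanger(P,x0):
    # x0: x,y,z,yaw,roll,pitch(deg)
    def T(x): return R.from_euler("ZYX",[x[3],x[5],x[4]],degrees=True)
    g0=T(x0).inv().apply(P-np.array(x0[:3]))
    m=(np.hypot(g0[:,0],g0[:,1])<.034)&(g0[:,2]>-.004)&(g0[:,2]<.128)
    # prefer no gripper
    Q=P[m]
    f=lambda x:np.r_[hsdf(T(x).inv().apply(Q-x[:3]))*1000, (x[4:]-np.array(x0[4:]))/10]
    r=least_squares(f,x0,loss="soft_l1",f_scale=2,x_scale=[.01,.01,.01,5,5,5],diff_step=1e-4)
    return r.x,m.sum(),np.median(np.abs(f(r.x)[:-2]))
def fit_ring(P,c0,yaw,r0=.034):
    q=P[(np.hypot(P[:,0]-c0[0],P[:,1]-c0[1])<r0)&(abs(P[:,2]-c0[2])<.014)]
    def f(x):
        R_=R.from_euler("ZY",[yaw,x[3]],degrees=True);g=R_.inv().apply(q-x[:3])
        return np.abs(np.hypot(np.hypot(g[:,0],g[:,1])-.022,g[:,2])-.004)*1000
    r=least_squares(f,[*c0,0.],loss="soft_l1",f_scale=2,x_scale=[.01,.01,.01,5],diff_step=1e-4)
    return r.x,len(q),np.median(f(r.x))
def cloud(n,d):
    v,u=np.nonzero(d>0);return w(n,np.c_[u,v],d[v,u])
E
python3 - <<'E'
from h import *
P=cloud("scene",np.load("scene_d.npy"))
s=get_state()["position"]
for yaw in(9,11,13):
  x,n,e=fit_hanger(P,[s[0],s[1],s[2]-.143,yaw,0,0]);print("hanger",x.round(4),n,e)
print("rel to tcp",x[:3]-s)
for y in (11,):
  for c in([.520,.138,.237],[.523,.137,.237]):
    r,n,e=fit_ring(P,c,y);print("ring",r.round(4),n,e)
rf=r[:3]-.022*np.array([np.cos(np.radians(11.2)),np.sin(np.radians(11.2)),0]);print("ring_front",rf)
E
```

```text
hanger [ 0.4554  0.1157  0.1607  9.3427 -0.7273 -0.502 ] 732 0.9762938652770028
hanger [ 0.4554  0.1157  0.1607  9.3427 -0.7273 -0.502 ] 732 0.9762852469341237
hanger [ 0.4554  0.1157  0.1607  9.3427 -0.7273 -0.502 ] 732 0.9762849390883597
rel to tcp [-0.00049812 -0.00209671 -0.14364848]
ring [ 0.5204  0.1365  0.2358 -1.7363] 240 1.1028282099559696
ring [ 0.5209  0.1367  0.2359 -1.9298] 248 1.2090044060023586
ring_front [0.49931029 0.13247327 0.23590328]
```

{"op": "move_arm", "data": {"jaw": [255,255,255,255,255], "slide": [[0,-0.8,-0.2],[0.5,0,0],[1,0,0],[1,0,0],[0,0,0]], "dr": [[0,0,0],[0,0,0],[0,0,0],[0,0,0],[0,0,0]]}}

```text
time: 7.8
position: [0.4804, 0.1315, 0.3062]
tool_rot: [-3.125, -0.305, -0.0]
ft_force: [0.3, -0.0, -5.0]
grip_width: 0.136
```

```bash
python3 - <<'E'
from h import *
plan([.5018,.135,.3065],11.2)
E
```

```text
t 7.8 pos [0.4804 0.1315 0.3062] yaw 11.16 F [ 0.27 -0.03 -5.03] grip 0.136
axis z [-1.0e-04  1.5e-03 -1.0e+00]
slide cm [ 2.17  0.07 -0.03]
dr deg [-0.08 -0.01 -0.04]
slide cm after turn [ 2.17  0.07 -0.03]
```

{"op": "move_arm", "data": {"jaw": [255,255,255,255,255], "slide": [[0.7,0.1,0],[0.7,0,0],[0.7,0,0],[0,0,0],[0,0,0]], "dr": [[0,0,0],[0,0,0],[0,0,0],[0,0,0],[0,0,0]]}}

```text
time: 8.3
position: [0.4996, 0.1347, 0.3063]
tool_rot: [-3.126, -0.306, 0.001]
ft_force: [0.3, 0.1, -4.8]
grip_width: 0.133
```

```bash
cat > look.py <<'E'
from h import *
import sys
plan([.5018,.135,.3065],11.2)
p,d=get_image("scene");P=cloud("scene",d);np.save("scene_d.npy",d)
cv2.imwrite(f"pics/s{sys.argv[1]}.png",cv2.resize(p[150:290,210:350,::-1],None,fx=4,fy=4,interpolation=cv2.INTER_CUBIC))
s=get_state()["position"]
x,n,e=fit_hanger(P,[s[0]-.0005,s[1]-.002,s[2]-.1436,10,0,0]);print("hanger",x.round(4),n,round(e,2))
print("vs tcp",(x[:3]-s).round(4))
E
python3 look.py 4
```

```text
t 8.3 pos [0.4996 0.1347 0.3063] yaw 11.18 F [ 0.27  0.1  -4.8 ] grip 0.133
axis z [-8.e-04  2.e-04 -1.e+00]
slide cm [ 0.22  0.01 -0.02]
dr deg [-0.02  0.04 -0.02]
slide cm after turn [ 0.22  0.01 -0.02]
hanger [ 0.4996  0.1331  0.162  17.9481 -2.6761  0.4559] 794 1.48
vs tcp [ 0.0002 -0.0015 -0.1444]
```

View pics/s4.png

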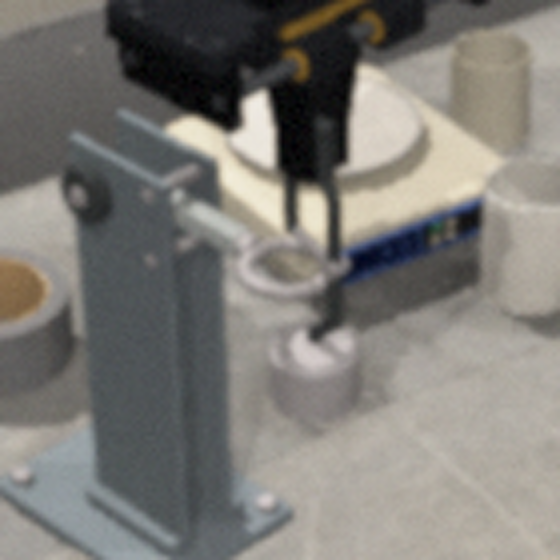

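{"op": "move_arm", "data": {"jaw": [255,255,255,255,255], "slide": [[0.2,0,0],[0,0,0.5],[0,0,0.5],[0,0,0.5],[0,0,0]], "dr": [[0,0,0],[0,0,0],[0,0,0],[0,0,0],[0,0,0]], "force": 50}}

```text
time: 8.85
position: [0.501, 0.1347, 0.2904]
tool_rot: [3.126, 0.306, -0.003]
ft_force: [0.0, -0.7, -3.8]
grip_width: 0.129
```

{"op": "move_arm", "data": {"jaw": [255,255,255,255,255], "slide": [[0,0,0.4],[0,0,0.4],[0,0,0.4],[0,0,0],[0,0,0]], "dr": [[0,0,0],[0,0,0],[0,0,0],[0,0,0],[0,0,0]]}}

```text
time: 9.35
position: [0.5017, 0.135, 0.2797]
tool_rot: [3.127, 0.306, 0.0]
ft_force: [-0.5, -0.6, -2.2]
grip_width: 0.139
```

```bash
python3 look.py 5
```

```text
t 9.35 pos [0.5017 0.135  0.2797] yaw 11.17 F [-0.54 -0.62 -2.22] grip 0.139
axis z [ 1.e-04 -1.e-04 -1.e+00]
slide cm [ 0.01  0.   -2.68]
dr deg [ 0.   -0.   -0.03]
slide cm after turn [ 0.01  0.   -2.68]
hanger [ 0.5016  0.1331  0.1353 19.3625 -3.1759 -0.3049] 796 1.38
vs tcp [-0.     -0.0019 -0.1444]
```

View pics/s5.png

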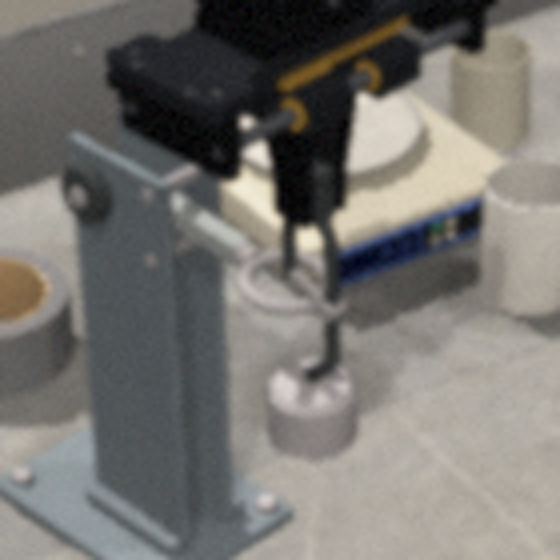

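{"op": "move_arm", "data": {"jaw": [255,255,255,255,255], "slide": [[0,0,0.3],[0,0,0.3],[0,0,0.3],[0,0,0],[0,0,0]], "dr": [[0,0,0],[0,0,0],[0,0,0],[0,0,0],[0,0,0]]}}

```text
time: 9.9
position: [0.5019, 0.1351, 0.2707]
tool_rot: [-3.127, -0.306, -0.001]
ft_force: [0.6, -0.4, -1.1]
grip_width: 0.138
```

{"op": "move_arm", "data": {"jaw": [255,255,255,255,255], "slide": [[0,0,0.3],[0,0,0.3],[0,0,0.2],[0,0,0],[0,0,0]], "dr": [[0,0,0],[0,0,0],[0,0,0],[0,0,0],[0,0,0]]}}

```text
time: 10.4
position: [0.5016, 0.1351, 0.2626]
tool_rot: [-3.127, -0.306, -0.0]
ft_force: [0.4, 1.8, 0.7]
grip_width: 0.134
```

```bash
python3 look.py 6
```

```text
t 10.4 pos [0.5016 0.1351 0.2626] yaw 11.17 F [0.36 1.84 0.71] grip 0.134
axis z [ 0.  0. -1.]
slide cm [ 0.02  0.01 -4.39]
dr deg [-0.   -0.   -0.03]
slide cm after turn [ 0.02  0.01 -4.39]
hanger [ 0.5015  0.133   0.1188 19.1989 -3.2541 -0.2934] 776 1.32
vs tcp [-1.000e-04 -2.100e-03 -1.438e-01]
```

View pics/s6.png

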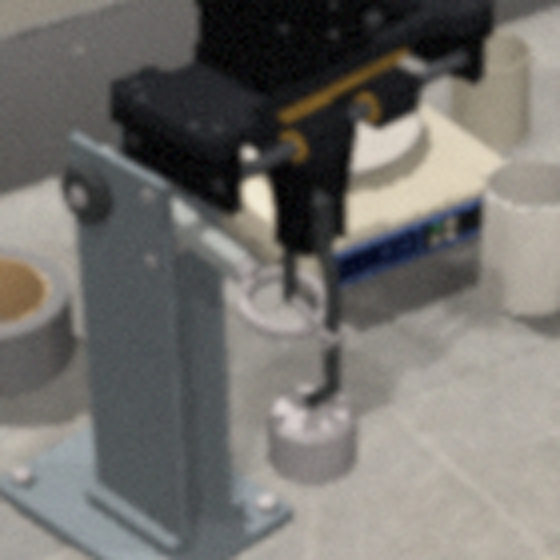

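{"op": "move_arm", "data": {"jaw": [255,255,255,255,255], "slide": [[0.1,0,0.2],[0,0,0.2],[0,0,0.1],[0,0,0],[0,0,0]], "dr": [[0,0,0],[0,0,0],[0,0,0],[0,0,0],[0,0,0]]}}

```text
time: 10.95
position: [0.5026, 0.1352, 0.2576]
tool_rot: [3.127, 0.306, -0.0]
ft_force: [0.3, 0.8, 1.8]
grip_width: 0.135
```

```bash
cat > look2.py <<'E'
from h import *
import sys
s=get_state();print(s["position"].round(4),s["ft_force"].round(2))
p,d=get_image("scene");P=cloud("scene",d)
cv2.imwrite(f"pics/s{sys.argv[1]}.png",cv2.resize(p[170:270,230:330,::-1],None,fx=6,fy=6,interpolation=cv2.INTER_CUBIC))
# beam line: fit with tilt: points of ring given pivot
yaw=np.radians(11.2);ex=np.array([np.cos(yaw),np.sin(yaw),0]);ey=np.array([-np.sin(yaw),np.cos(yaw),0])
piv=np.array([.4993,.1325,.2359])+.150*ex
g=P-piv;X=g@ex;Y=g@ey;Z=g[:,2]
def cost(a):
    # ring torus in beam frame, angle a ring end down (ring at -x): z=-r*sin
    xb=X*np.cos(a)+Z*np.sin(a); zb=-X*np.sin(a)+Z*np.cos(a)
    # exclude hook area
    dd=np.abs(np.hypot(np.hypot(xb+.128,Y)-.022,zb)-.004)
    m=(abs(Y)>.008)|(xb>-.120)
    return np.sum(np.exp(-(dd/.002)**2)*m)
def rotcost(a): return cost(a)
A=np.arange(-.15,.35,.005);c=[cost(-0+ a) for a in A];i=np.argsort(c)[::-1][:4]
print("beam angle est (sign check)",A[i].round(3),np.array(c)[i].round(1))
a=A[i[0]];f=piv-.150*(np.cos(a)*ex+np.array([0,0,np.sin(a)]))
print("ring_front",f.round(4))
t=s["position"]+[0,-.002,-.1438];h=f-t;print("ring_front in hanger x,z",(h@ex).round(4),h[2].round(4))
E
python3 look2.py 7
```

```text
[0.5026 0.1352 0.2576] [0.3  0.76 1.76]
beam angle est (sign check) [0.215 0.21  0.22  0.205] [99.  98.3 96.2 96. ]
ring_front [0.5027 0.1332 0.2039]
ring_front in hanger x,z 0.0001 0.0901
```

View pics/s7.png

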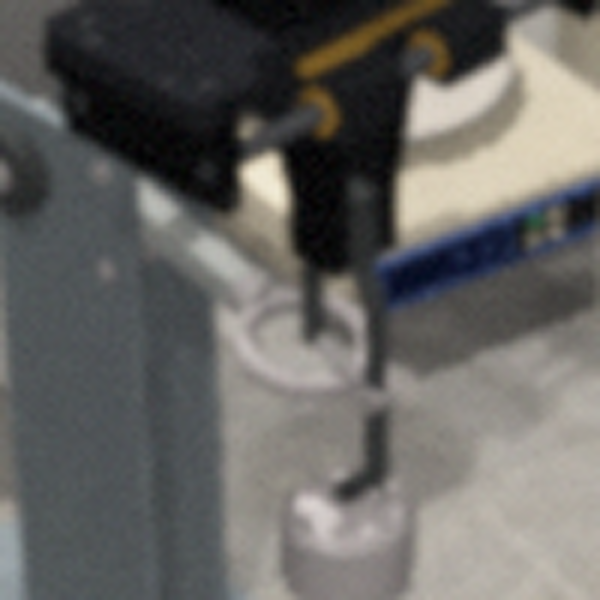

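{"op": "move_arm", "data": {"jaw": [255,255,255,255], "slide": [[-0.1,0,0.2],[0,0,0.2],[0,0,0],[0,0,0]], "dr": [[0,0,0],[0,0,0],[0,0,0],[0,0,0]]}}

```text
time: 11.4
position: [0.5015, 0.1349, 0.2535]
tool_rot: [3.127, 0.306, -0.0]
ft_force: [0.2, 0.3, 2.3]
grip_width: 0.134
```

```bash
python3 look2.py 8
```

```text
[0.5015 0.1349 0.2535] [0.18 0.25 2.3 ]
beam angle est (sign check) [0.225 0.23  0.22  0.215] [107.5 106.7 105.7 103.1]
ring_front [0.503  0.1332 0.2024]
ring_front in hanger x,z 0.0015 0.0928
```

{"op": "move_arm", "data": {"jaw": [255,255,255,255], "slide": [[0,0,0.2],[0,0,0.2],[0,0,0],[0,0,0]], "dr": [[0,0,0],[0,0,0],[0,0,0],[0,0,0]]}}

```text
time: 11.85
position: [0.501, 0.1348, 0.2491]
tool_rot: [3.126, 0.306, -0.003]
ft_force: [-0.6, 0.5, 2.2]
grip_width: 0.131
```

```bash
python3 look2.py 9
```

```text
[0.501  0.1348 0.2491] [-0.61  0.53  2.24]
beam angle est (sign check) [0.23  0.225 0.22  0.235] [113.9 113.6 110.7 110.5]
ring_front [0.5032 0.1333 0.2017]
ring_front in hanger x,z 0.0022 0.0964
```

{"op": "move_arm", "data": {"jaw": [255,255,255,255], "slide": [[0,0,0.3],[0,0,0.3],[0,0,0],[0,0,0]], "dr": [[0,0,0],[0,0,0],[0,0,0],[0,0,0]]}}

```text
time: 12.3
position: [0.5008, 0.1349, 0.243]
tool_rot: [3.127, 0.306, -0.003]
ft_force: [-3.7, 0.5, 1.3]
grip_width: 0.136
```

```bash
python3 look2.py 10
```

```text
[0.5008 0.1349 0.243 ] [-3.75  0.53  1.33]
beam angle est (sign check) [0.225 0.23  0.22  0.215] [101.   99.8  99.1  95.6]
ring_front [0.503  0.1332 0.2024]
ring_front in hanger x,z 0.0022 0.1033
```

View pics/s10.png

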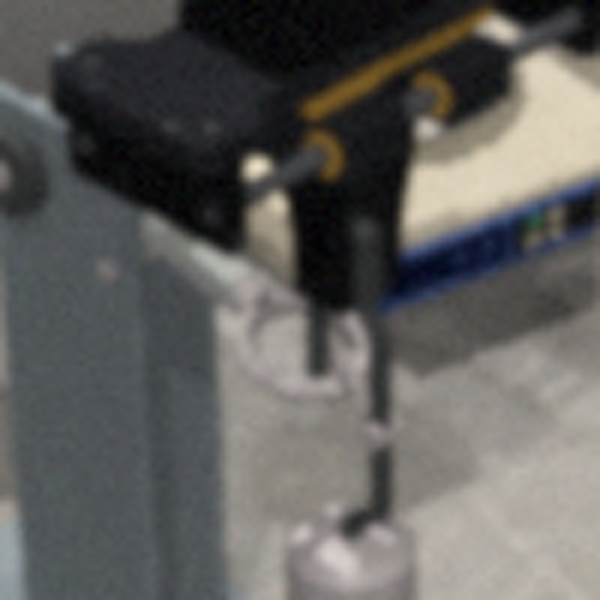

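{"op": "move_arm", "data": {"jaw": [255,255,255,255], "slide": [[0,0,0.3],[0,0,0.3],[0,0,0],[0,0,0]], "dr": [[0,0,0],[0,0,0],[0,0,0],[0,0,0]]}}

```text
time: 12.75
position: [0.5009, 0.1348, 0.2369]
tool_rot: [3.126, 0.306, -0.003]
ft_force: [-3.5, 0.3, -1.4]
grip_width: 0.134
```

```bash
python3 look2.py 11
```

```text
[0.5009 0.1348 0.2369] [-3.5   0.26 -1.41]
beam angle est (sign check) [0.175 0.17  0.18  0.165] [87.6 87.1 84.2 84.1]
ring_front [0.5015 0.1329 0.2098]
ring_front in hanger x,z 0.0007 0.1167
```

View pics/s11.png

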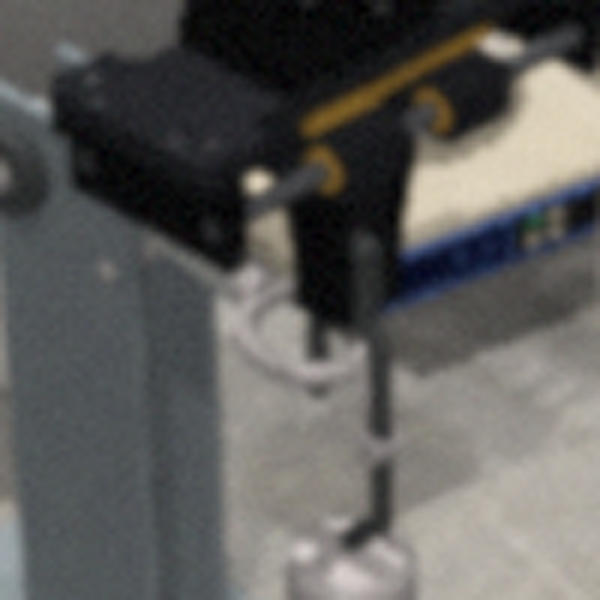

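{"op": "move_arm", "data": {"jaw": [255,255,255,255], "slide": [[0,0,0.3],[0,0,0.2],[0,0,0],[0,0,0]], "dr": [[0,0,0],[0,0,0],[0,0,0],[0,0,0]]}}

```text
time: 13.2
position: [0.502, 0.1348, 0.2325]
tool_rot: [3.127, 0.305, 0.001]
ft_force: [-0.8, -0.2, -2.0]
grip_width: 0.134
```

```bash
python3 look2.py 12
```

```text
[0.502  0.1348 0.2325] [-0.79 -0.24 -2.  ]
beam angle est (sign check) [0.085 0.09  0.08  0.095] [76.2 76.1 73.8 72.5]
ring_front [0.4998 0.1326 0.2232]
ring_front in hanger x,z -0.0022 0.1344
```

View pics/s12.png

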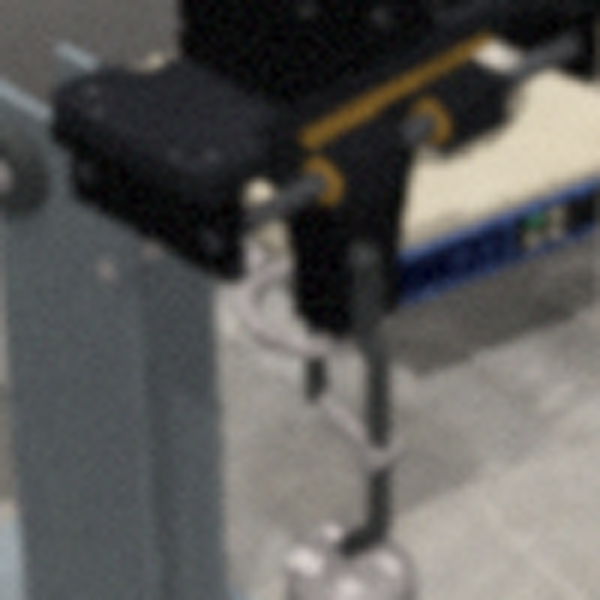

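{"op": "move_arm", "data": {"jaw": [255,255,255,255,255], "slide": [[0,0,0],[0,0,0],[0,0,-0.5],[0,0,-0.7],[0,0,-0.7]], "dr": [[0,0,0],[0,0,0],[0,0,0],[0,0,0],[0,0,0]]}}

```text
time: 13.75
position: [0.5016, 0.1349, 0.252]
tool_rot: [3.127, 0.306, -0.0]
ft_force: [1.0, -0.6, -4.8]
grip_width: 0.135
```

{"op": "move_arm", "data": {"jaw": [255,255,255,255,255], "slide": [[0,0,-0.7],[0,0,-0.7],[0,0,-0.5],[0,0,0],[0,0,0]], "dr": [[0,0,0],[0,0,0],[0,0,0],[0,0,0],[0,0,0]]}}

```text
time: 14.25
position: [0.5016, 0.135, 0.2705]
tool_rot: [3.127, 0.306, -0.0]
ft_force: [0.7, 0.5, -4.5]
grip_width: 0.134
```

```bash
python3 look2.py 13
```

```text
[0.5016 0.135  0.2705] [ 0.71  0.47 -4.51]
beam angle est (sign check) [ 0.005  0.     0.01  -0.005] [90.6 89.6 89.  87.1]
ring_front [0.4993 0.1325 0.2352]
ring_front in hanger x,z -0.0023 0.1085
```

View pics/s13.png

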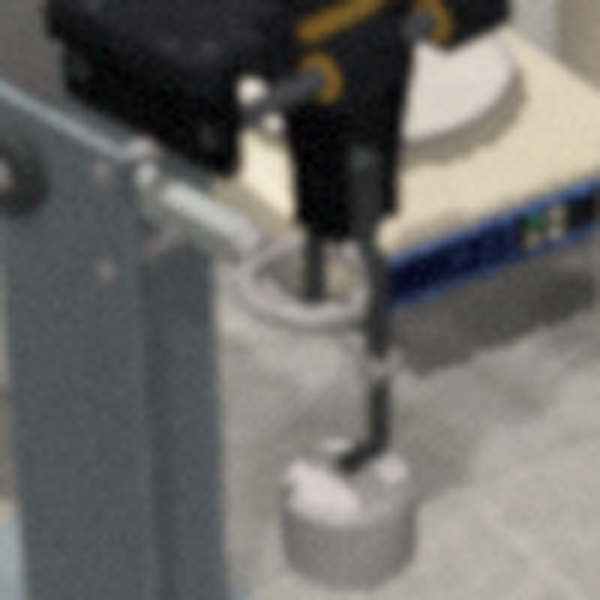

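Good: beam level, bar just above the gate. I'll tug gently.

{"op": "move_arm", "data": {"jaw": [255,255,255,255,255], "slide": [[0,0,-0.4],[0,0,-0.4],[0,0,-0.3],[0,0,0],[0,0,0]], "dr": [[0,0,0],[0,0,0],[0,0,0],[0,0,0],[0,0,0]]}}

```text
time: 14.8
position: [0.5017, 0.135, 0.2815]
tool_rot: [3.127, 0.306, 0.0]
ft_force: [0.5, 0.3, -6.5]
grip_width: 0.136
```

```bash
python3 look2.py 14
```

```text
[0.5017 0.135  0.2815] [ 0.5   0.35 -6.51]
beam angle est (sign check) [-0.035 -0.04  -0.045 -0.03 ] [101.5 101.5  99.   98.6]
ring_front [0.4994 0.1325 0.2411]
ring_front in hanger x,z -0.0024 0.1035
```

{"op": "move_arm", "data": {"jaw": [255,255,255,255,255], "slide": [[0,0,-0.2],[0,0,-0.1],[0,0,0],[0,0,0],[0,0,0]], "dr": [[0,0,0],[0,0,0],[0,0,0],[0,0,0],[0,0,0]]}}

```text
time: 15.35
position: [0.5017, 0.135, 0.2845]
tool_rot: [3.127, 0.306, 0.0]
ft_force: [1.6, 0.2, -6.1]
grip_width: 0.136
```

```bash
python3 look2.py 15
```

```text
[0.5017 0.135  0.2845] [ 1.58  0.19 -6.09]
beam angle est (sign check) [-0.05  -0.055 -0.06  -0.045] [100.3 100.1  97.4  96.7]
ring_front [0.4995 0.1325 0.2434]
ring_front in hanger x,z -0.0023 0.1027
```

View pics/s15.png

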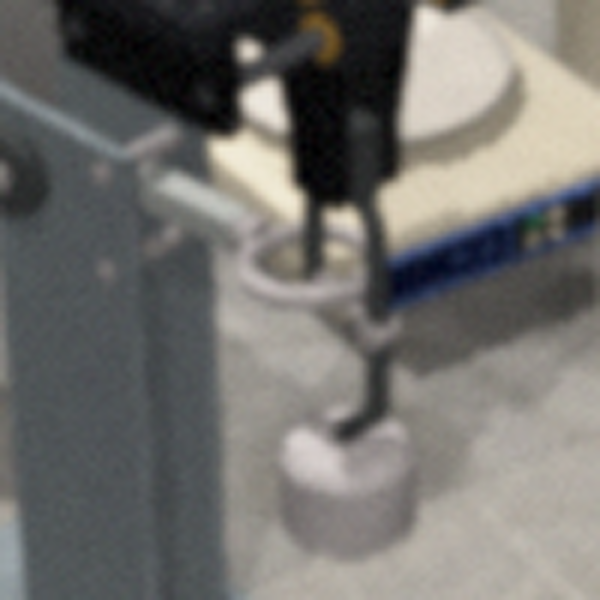

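{"op": "move_arm", "data": {"jaw": [255,255,255,255,255], "slide": [[0,0,0.5],[0,0,0.8],[0,0,0.8],[0,0,0.8],[0,0,0.8]], "dr": [[0,0,0],[0,0,0],[0,0,0],[0,0,0],[0,0,0]]}}

```text
time: 15.9
position: [0.5014, 0.1349, 0.2466]
tool_rot: [3.127, 0.306, -0.001]
ft_force: [-0.0, -0.3, -3.8]
grip_width: 0.135
```

{"op": "move_arm", "data": {"jaw": [255,255,255,255,255], "slide": [[0,0,0.8],[0,0,0.8],[0,0,0.6],[0,0,0],[0,0,0]], "dr": [[0,0,0],[0,0,0],[0,0,0],[0,0,0],[0,0,0]]}}

```text
time: 16.4
position: [0.5017, 0.135, 0.2258]
tool_rot: [3.127, 0.306, -0.0]
ft_force: [-1.8, -0.2, 0.3]
grip_width: 0.132
```

```bash
python3 look2.py 16; sleep 0; python3 -c "
from h import *
f=[]
for i in range(4):
    get_image('scene');f.append(get_state()['ft_force'])
print(np.mean(f,0))"
```

```text
[0.5017 0.135  0.2258] [-1.8  -0.18  0.35]
beam angle est (sign check) [0.12  0.125 0.115 0.13 ] [75.3 75.2 73.6 72.8]
ring_front [0.5004 0.1327 0.2179]
ring_front in hanger x,z -0.0013 0.1359
[-0.88227585 -0.46007473 -1.1069019 ]
```

{"op": "move_arm", "data": {"jaw": [255,255,255,255,255], "slide": [[0,0,0.2],[0,0,0.2],[0,0,0],[0,0,0],[0,0,0]], "dr": [[0,0,0],[0,0,0],[0,0,0],[0,0,0],[0,0,0]]}}

```text
time: 17.15
position: [0.502, 0.1351, 0.2218]
tool_rot: [-3.127, -0.306, -0.001]
ft_force: [0.8, 0.6, 0.0]
grip_width: 0.133
```

```bash
python3 look2.py 17; python3 -c "
from h import *
f=[]
for i in range(8):
    get_image('scene');f.append(get_state()['ft_force'])
print(np.mean(f,0))"
```

```text
[0.502  0.1351 0.2218] [0.79 0.62 0.04]
beam angle est (sign check) [0.15  0.145 0.155 0.14 ] [76.4 75.5 75.2 73.4]
ring_front [0.501  0.1328 0.2135]
ring_front in hanger x,z -0.0011 0.1355
[ 1.31005071  0.42100637 -0.07120386]
```

View pics/s17.png

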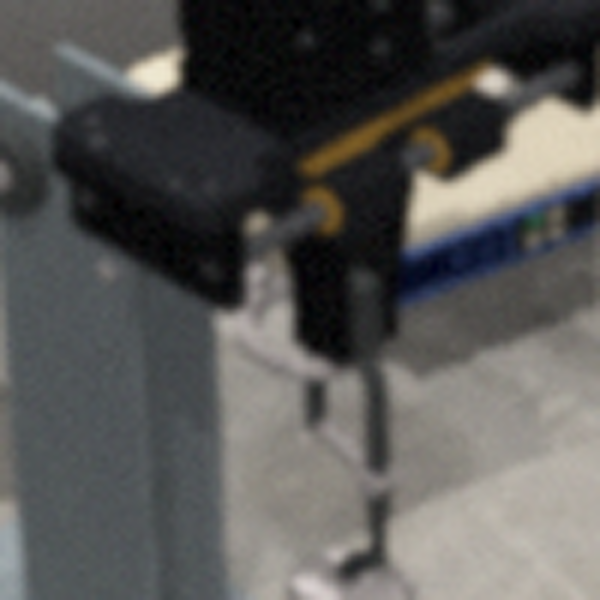

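{"op": "move_arm", "data": {"jaw": [205,195,185,185,185], "slide": [[0,0,0],[0,0,0],[0,0,0],[0,0,0],[0,0,0]], "dr": [[0,0,0],[0,0,0],[0,0,0],[0,0,0],[0,0,0]]}}

```text
time: 18.1
position: [0.5015, 0.1349, 0.2215]
tool_rot: [3.127, 0.306, -0.0]
ft_force: [0.2, 0.2, 0.5]
grip_width: 0.271
```

```bash
python3 look2.py 18
```

```text
[0.5015 0.1349 0.2215] [0.22 0.24 0.51]
beam angle est (sign check) [0.155 0.15  0.16  0.145] [66.  65.6 63.  62.4]
ring_front [0.5011 0.1328 0.2127]
ring_front in hanger x,z -0.0005 0.1351
```

View pics/s18.png

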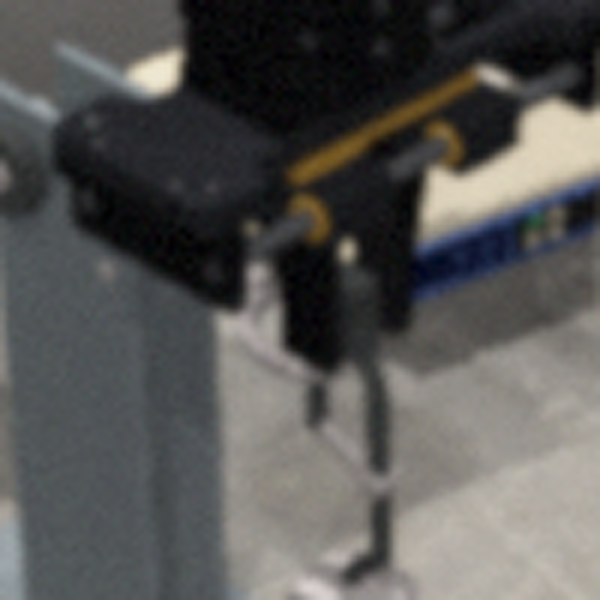

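{"op": "move_arm", "data": {"jaw": [185,175,165,165,165], "slide": [[0,0,-0.4],[0,0,-0.5],[0,0,-1],[0,0,-1.5],[0,0,-2]], "dr": [[0,0,0],[0,0,0],[0,0,0],[0,0,0],[0,0,0]]}}

```text
time: 18.65
position: [0.5015, 0.1349, 0.2767]
tool_rot: [3.127, 0.306, -0.001]
ft_force: [0.6, 0.5, 0.2]
grip_width: 0.352
```

{"op": "move_arm", "data": {"jaw": [165,165,165,165,165], "slide": [[0,0,-2],[0,0,-2],[0,0,-2],[0,0,-1],[0,0,0]], "dr": [[0,0,0],[0,0,0],[0,0,0],[0,0,0],[0,0,0]]}}

```text
time: 19.15
position: [0.5024, 0.1354, 0.3476]
tool_rot: [-3.127, -0.306, -0.005]
ft_force: [-0.0, 1.0, -0.3]
grip_width: 0.351
```

```bash
python3 look2.py 19
```

```text
[0.5024 0.1354 0.3476] [-0.03  1.02 -0.34]
beam angle est (sign check) [0.155 0.15  0.16  0.145] [88.4 87.2 86.5 84. ]
ring_front [0.5011 0.1328 0.2127]
ring_front in hanger x,z -0.0014 0.009
```

View pics/s19.png

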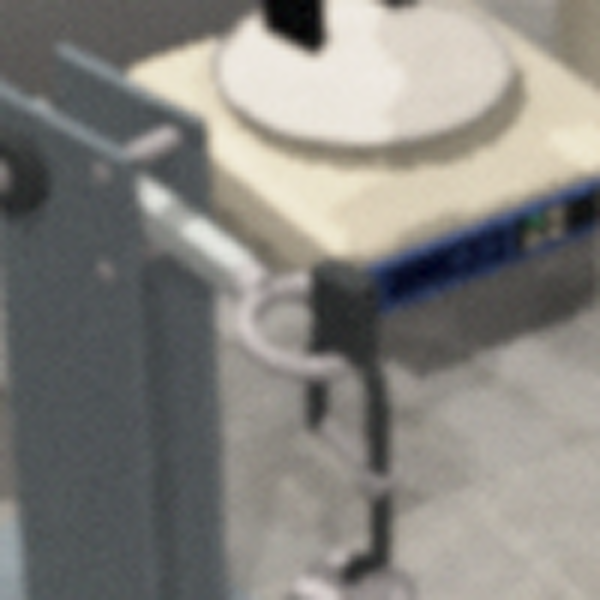

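{"op": "move_arm", "data": {"jaw": [165,165,165,165,165], "slide": [[0,0,0],[0,0,0],[0,0,0],[0,0,0],[0,0,0]], "dr": [[0,0,0],[0,0,0],[0,0,0],[0,0,0],[0,0,0]]}}

```text
time: 19.7
position: [0.5016, 0.1349, 0.3453]
tool_rot: [3.127, 0.306, -0.001]
ft_force: [-0.5, 0.2, -0.5]
grip_width: 0.352
```

```bash
python3 - <<'E'
from h import *
for i in range(5):
    p,d=get_image("scene");P=cloud("scene",d)
    x,n,e=fit_hanger(P,[.502,.133,.078,11,0,0]);print(round(get_state()["time"],2),x.round(4),round(e,2))
    for _ in range(2): get_image("scene")
for q in("weight_1","moisture_tin","beaker","mortar_cube_4"):
    for n in("scene","top"):
        get_image(n)
        for r in regions_of(n,q)[:1]: print(q,n,round(r["score"],2),np.round(r["xy"]))
E
python3 look2.py 20
```

```text
19.75 [ 0.4994  0.1327  0.078   9.8713 -1.3168  0.4208] 1.1
19.9 [ 0.4993  0.1328  0.0779  9.4305 -0.9368  0.4808] 1.02
20.05 [ 0.5001  0.1327  0.078   6.435  -1.2997 -0.4842] 0.99
20.2 [ 0.4997  0.1327  0.0783  8.7461 -1.1917  0.2793] 1.06
20.35 [ 0.4997  0.133   0.0779 10.0614 -0.9914  0.2971] 1.1
weight_1 scene 0.73 [349. 304.]
weight_1 top 0.6 [319. 289.]
moisture_tin scene 0.63 [398. 286.]
moisture_tin top 0.8 [374. 299.]
beaker scene 0.59 [344. 210.]
beaker top 0.72 [397. 180.]
mortar_cube_4 scene 0.95 [229. 364.]
mortar_cube_4 top 0.57 [187. 293.]
[0.5016 0.135  0.3455] [ 1.01 -0.6  -0.29]
beam angle est (sign check) [0.15  0.155 0.145 0.16 ] [86.7 86.4 84.8 83.2]
ring_front [0.501  0.1328 0.2135]
ring_front in hanger x,z -0.0007 0.0118
```

Still, upright, everything in place. I'm handing in.

```bash
python3 -c "
from bench import *
print(close_job())"
```

```text
the job is handed in; nothing more can be done
None
```

The check weight is hanging by its snap hook on the front of the ring, and the job was handed in at about 21 s of the 69 s allowed. `close_job()` reports no verdict, so what follows rests on my own checks from the pictures and the wrist force.

- **Gate opening:** I took the larger grey hanger by its tab, brought the ring's bar in under the nose and pressed down in small steps. The gate gave at about 7 N. The beam went no further than about 0.23 rad in the readings I took, against the 0.29 limit.
- **Snap shut:** The gate closed behind the bar, and the picture showed it slanting up to the nose below the ring.
- **Tug:** Pulling up lifted the beam to about -0.05 rad (roughly 7 mm at the ring). The gate stayed shut, and I held it there for more than 0.3 s.
- **Release:** I lowered the weight until the wrist force read about zero, opened the jaws to about 24 mm and withdrew straight up.

Last checks before handing in:

- **Beam:** sunk to about 0.15 rad under the load.
- **Hanger:** underside about 78 mm above the bench, tilt about 1°. Over 0.6 s its fitted position stayed within about 1 mm.
- **Hook seat:** about 3 mm from the ring's front.
- **Gripper:** well clear, about 90 mm above the top of the tab.
- **Bystanders:** all four were found within a few pixels of where they started. The largest shift was 6 pixels (roughly 15 mm) for the mortar cube in the top picture. I take that as detection noise, because the arm never went near the cube.

No check failed. The fitted yaw of the hanger was unreliable, reading up to about 19° while the bar was inside the hook, so I went by the gripper's yaw instead.

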